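Clamp down the sample chamber lid crosswise

TASK

Close the sample chamber beside the microscope: swing its four clamp handles clockwise in two rounds, both in cross order (one handle, the one diagonally opposite, then the other two), first each about half of its swing, then each gently on until you feel it come home against its stop. The lid must come down evenly without ever cocking noticeably; do not force the handles, and leave the other things on the bench where they are.

Things in the scene. Friction and masses are not known exactly. Their poses are not given: they have to be found in the camera images.
- chamber: aluminium sample chamber, fixed on the bench: 150 mm square foot, 132 mm square flange 75 mm above the bench; origin at the centre of its underside on the bench, z up. Four 10 mm studs rise to 131 mm at x, y = +-44 mm in its frame: a (+,+), b (-,+), c (-,-), d (+,-): a is diagonally opposite c, b opposite d. Each stud carries a clamp
- lid_top (a point): centre of the upper face of the loose square steel lid (124 x 124 x 10 mm; a black knob 14 mm high, 28 mm wide stands there), z along its normal. The studs pass through it and springy gasket pads bear it at its corners. The face is 92 mm above the bench at first, about 85.5 mm with all clamps home
- hub_a (a point): clamp a (opposite c): on the axis of its steel hub (26 mm wide), at mid-height of its handle bar, 114.5 mm above the bench when fully loose. x along the handle outwards, z up. Black bar 12 mm wide and high; 16 mm clear below it at first. Turns about the upright stud only, clockwise from above to tighten, and stays where left; it goes down 5 mm per radian. Clamps b, c, d are alike
- ball_a (a point): centre of the 17 mm ball at the end of handle a, 60 mm from its hub's axis, as high as hub_a
- hub_b (a point): clamp b (opposite d): on the axis of its steel hub (26 mm wide), at mid-height of its handle bar, 114.5 mm above the bench when fully loose. Every clamp's full swing, loose to stop, is 1.6 rad (8 mm down); each starts 0 to 0.3 rad along it and meets the lid 1.5 mm down. Part-way means 2.4 to 6.8 mm down, home 7.2 mm or more
- ball_b (a point): centre of the 17 mm ball at the end of handle b, 60 mm from its hub's axis, as high as hub_b
- hub_c (a point): clamp c (opposite a): on the axis of its steel hub (26 mm wide), at mid-height of its handle bar, 114.5 mm above the bench when fully loose. Every handle sits on its thread at its own angle (up to 0.3 rad either way), so where its stop lies is not known and must be felt. On average a handle starts 0.55 rad, and stops 2.0 rad, clockwise of pointing straight out from the chamber's centre
- ball_c (a point): centre of the 17 mm ball at the end of handle c, 60 mm from its hub's axis, as high as hub_c
- hub_d (a point): clamp d (opposite b): on the axis of its steel hub (26 mm wide), at mid-height of its handle bar, 114.5 mm above the bench when fully loose. Pushed sideways 45 mm from the axis, each handle takes about 4 N when free, up to 8 N against the gasket; at the stop a rubber buffer adds about 3 N per mm. More than 20 N from the gripper on a handle spoils it (a squeeze counts too)
- ball_d (a point): centre of the 17 mm ball at the end of handle d, 60 mm from its hub's axis, as high as hub_d
- vial: bystander, leave alone: amber glass vial, 24 mm across, 50 mm high, near the chamber
- petri: bystander, leave alone: whitish, flat, closed dish, 90 mm across, 15 mm high, near the chamber
- marker: bystander, leave alone: red marker pen, 12 mm thick, lying near the chamber
- flask: bystander, leave alone: glass conical flask, 84 mm across, 120 mm high
- dropper: bystander, leave alone: white plastic bottle, 40 mm across, 85 mm high
- slidebox: bystander, leave alone: blue slide box, 85 x 105 x 34 mm
- beaker: bystander, leave alone: glass beaker, 68 mm across, 85 mm high
- spoon: bystander, leave alone: steel lab spoon, 170 mm long, lying
Things that resemble listed ones, but are neither listed nor needed, are in the scene too. Of the things shaped like the part that bears lid_top, the bare steel one is meant.

How it is judged:
On the way, in this order (a step that is already met when the one before it is completed fails the run):
1. two diagonally opposite clamps are part-way tightened (2.4 to 6.8 mm down) while the other two are not yet (((z of hub_a in the frame of chamber between 0.1077 and 0.1121 m and z of hub_c in the frame of chamber between 0.1077 and 0.1121 m and z of each of hub_b, hub_d in the frame of chamber above 0.1121 m) or (z of hub_b in the frame of chamber between 0.1077 and 0.1121 m and z of hub_d in the frame of chamber between 0.1077 and 0.1121 m and z of each of hub_a, hub_c in the frame of chamber above 0.1121 m))), for 0.1 s.
2. all four clamps are part-way tightened (2.4 to 6.8 mm down), none home (z of hub_a in the frame of chamber between 0.1077 and 0.1121 m and z of hub_b in the frame of chamber between 0.1077 and 0.1121 m and z of hub_c in the frame of chamber between 0.1077 and 0.1121 m and z of hub_d in the frame of chamber between 0.1077 and 0.1121 m), for 0.1 s.
3. two diagonally opposite clamps are home (7.2 mm down) while the other two are not yet (((z of each of hub_a, hub_c in the frame of chamber below 0.1073 m and z of each of hub_b, hub_d in the frame of chamber above 0.1077 m) or (z of each of hub_b, hub_d in the frame of chamber below 0.1073 m and z of each of hub_a, hub_c in the frame of chamber above 0.1077 m))), for 0.1 s.
At the end, for the whole second after the job is handed in: all four clamp hubs at least 7.2 mm below their fully loose height (home at their stops), the lid's upper face below 86.8 mm above the chamber's underside and level within 0.010 rad (z of each of hub_a, hub_b, hub_c, hub_d in the frame of chamber below 0.1073 m and z of lid_top in the frame of chamber below 0.0868 m and angle between lid_top's own z axis and vertical below 0.01 rad); the robot touches nothing.
It fails at once if the lid cocks by more than 0.045 rad (2.6 degrees) (angle between lid_top's own z axis and vertical above 0.045 rad).
It fails at once if a clamp handle is pushed or squeezed with more than 20 N (contact force between any of handle_a, handle_b, handle_c, handle_d and the fingers above 20 N).
It fails at once if a bystander is moved by more than 30 mm (distance of any of vial, petri, marker, flask, dropper, slidebox, beaker, spoon from where it was at the start of the episode above 0.03 m).
It also fails if it takes over 72 s, if anything falls off the work surface, if the arm or the gripper's body presses on something with over 40 N, if the wrist force passes 120 N, or if a joint passes its speed limit or range.

ROBOT

A 6-joint arm with a two-finger parallel gripper is mounted at the origin on the work surface. World frame = base frame: x ahead of the robot, y to its left, z up, the work surface at z = 0. Lengths are in m, angles in rad, forces in N, time in s.
With the tool pointing down it reaches from about 0.4 to 0.825 m from the base axis. Payload 7 kg.
Tool frame: the origin (TCP) lies at the centre of the arm's flange, where the gripper is bolted on; the fingertips stand 178 mm ahead of it and the grasp point (between the pads) lies 159 mm ahead of it; z points along the fingers, y is the direction in which the jaws open and shut (so a half turn about z gives the same grasp; the last joint's range is limited). The gripper opens to 88 mm and grips with 3 to 60 N. Pads are 19 mm wide; open, the fingers measure 130 mm over their backs; the gripper's body (78 mm by 193 mm) begins 47 mm behind the grasp point.
Start: joints at [-0.989, 0.359, 0.012, 0, -1.224, -0.288], TCP at [0.195, -0.646, 0.405] pointing down, gripper open.
Joint ranges: [-3.07, 3.07], [-1.43, 2.12], [-1.02, 1.25], [-3.03, 1.67], [-3.05, -0], [-3.03, 3.03]. Speed limits (rad/s): [2.39, 2.39, 3.01, 3.14, 3.14, 3.14].

INTERFACE

Orientations are given as [roll, pitch, yaw] about the fixed x, y, z axes, in that order (R = Rz(yaw) Ry(pitch) Rx(roll)).
In Python, from station import arm gives the robot as it stands.
- The arm moves only by the shell command python3 -m handwheel 'ROWS' [OPENING] [FORCE]. ROWS is JSON, a list of rows, each a list of 4 numbers: the shift along the world's x, y, z in cm, then the turn about the world's z in rad. In form: [[dx, dy, dz, yaw], ...]. A call has 1 to 20 rows; each row shifts and turns the commanded pose from where the row before left it; what a row does not reach is not made up. A row lasts 1/10 s, in which the tool goes at most 50 mm and 8.59 degrees, less where a joint would pass 70% of its speed; a pose out of reach is approached as far as the arm can. A call is refused whole if a number of a shift passes 5 or a number of a turn 0.15, either way. A call with a gripper value outside its range is refused whole. OPENING is the closure, from 0 (fully open) to 1 (shut), set as the call begins (- or left out, the last holds). The fingers move at their own pace and stop on an object; FORCE is the grip in N (left out, the last holds). Time passes only in rows, so rows that do not move let the fingers close. It gives the time, the measured TCP pose, the force and the opening at its end, in the units of the state.
- arm.get_state(): the state, without advancing time (a new reading comes with each control period).
- arm.grab_frame(name): name is "scene" or "top" or "wrist"; returns a dict with "image" (480x640x3 uint8, red, green, blue), "depth" (480x640 float32, m along the optical axis (not along the pixel's ray), 0 where there is no reading), "vfov" (degrees; the focal length in pixels is half the picture's height over the tangent of half this angle, whatever the lens; pixels are square), "cx", "cy" (the principal point, pixels), "rvec" (rotation vector, rad) and "tvec" (3), from world to camera coordinates, as OpenCV has them. Camera axes: x right, y down, z forward; pixel columns grow to the right and rows downward; lengths in m; the calibration is good to about 2 mm. A picture is of the moment at which its call begins.
- arm.job_done(): hands the job in, once; it reports no verdict.
The state is a dict: "t": time; "q": joint angles; "qd": joint speeds; "joint_efforts": joint torques, N m; "eef_pos": TCP position; "ee_rot": TCP orientation; "force": force on the tool from outside, world axes, zero at the start; "moment": the same for the moment, N m; "width": finger opening in m.
Only numpy, scipy, OpenCV 4.12 (cv2) and the standard library are available. Lean on these libraries where they do the work, as an engineer would, in place of code of your own. Each camera call takes 0.05 s, during which the arm holds its last target.

## Working session

There is one attempt and no reset: what is moved stays moved. The work goes in short steps, Python scripts to look and compute and a shell command to move; the robot and the scene stay as the last step left them, time stands still between calls to the robot, and variables do not carry over. Pictures are saved under pics/ and viewed, and the job is handed in when it is done.

```bash
ls; mkdir -p pics; cat > h.py <<'E'
import numpy as np, cv2
from station import arm
def grab(n,fn=None):
    f=arm.grab_frame(n)
    if fn: cv2.imwrite('pics/'+fn,cv2.cvtColor(f['image'],cv2.COLOR_RGB2BGR))
    np.savez('last_%s.npz'%n,**f)
    return f
def K(f):
    h=f['image'].shape[0]; fl=h/2/np.tan(np.radians(f['vfov'])/2)
    return fl
def ray(f,u,v):
    fl=K(f); R=cv2.Rodrigues(np.asarray(f['rvec'],float))[0]; t=np.asarray(f['tvec'],float).ravel()
    d=np.array([(u-f['cx'])/fl,(v-f['cy'])/fl,1.0]); return -R.T@t, R.T@d
def onz(f,u,v,z):
    o,d=ray(f,u,v); return o+d*(z-o[2])/d[2]
def pdepth(f,u,v):
    o,d=ray(f,u,v); return o+d*float(f['depth'][int(v),int(u)])
def proj(f,p):
    fl=K(f); R=cv2.Rodrigues(np.asarray(f['rvec'],float))[0]; t=np.asarray(f['tvec'],float).ravel()
    c=R@np.asarray(p,float)+t; return np.array([f['cx']+fl*c[0]/c[2],f['cy']+fl*c[1]/c[2]])
E
python3 - <<'E'
from h import *
for n in ('scene','top','wrist'):
    f=grab(n,n+'0.png'); o,d=ray(f,320,240); print(n,f['vfov'],f['cx'],f['cy'],o,d)
print(arm.get_state())
E
```

```text
pics
scene 47.593547694474914 312.85576134698465 232.7164277806893 [ 1.51644426 -0.29031095  0.69383796] [-0.81090314  0.23189321 -0.53759935]
top 56.02400941467554 321.7226730571417 238.45700965553388 [ 0.48324992 -0.01357962  1.04858222] [ 0.11884021 -0.00726544 -0.99290004]
wrist 63.3519346350036 326.98372411611376 240.19086304349932 [ 0.1305029  -0.66570315  0.38362994] [ 0.24273606  0.05595309 -0.96864394]
{'t': 0.15, 'q': array([-9.88901430e-01,  3.59205753e-01,  1.12518630e-02, -2.43767307e-04,
       -1.22410301e+00, -2.88083772e-01]), 'qd': array([-4.34799010e-04, -3.46746397e-03,  2.69441608e-03,  2.57690088e-03,
        7.26724812e-07,  1.16639011e-04]), 'joint_efforts': array([-1.61402888e-03, -5.83274889e+01,  2.93289006e+01,  7.00119898e+00,
        8.79145169e-03, -9.16497470e-05]), 'eef_pos': array([ 0.19541733, -0.64593356,  0.40394286]), 'ee_rot': array([ 3.14031891e+00, -1.38436065e-04, -2.84786441e+00]), 'force': array([-1.03312633, -0.20628663,  0.11119453]), 'moment': array([-0.01325066,  0.02181208,  0.01974583]), 'width': 0.0878995833570331}
```

View pics/scene0.png

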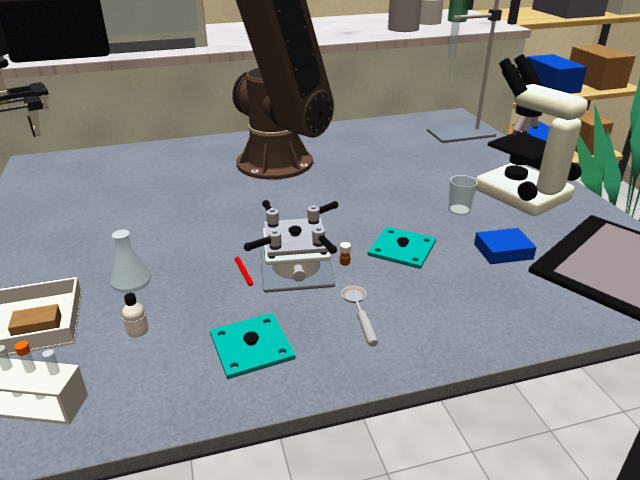

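View pics/top0.png

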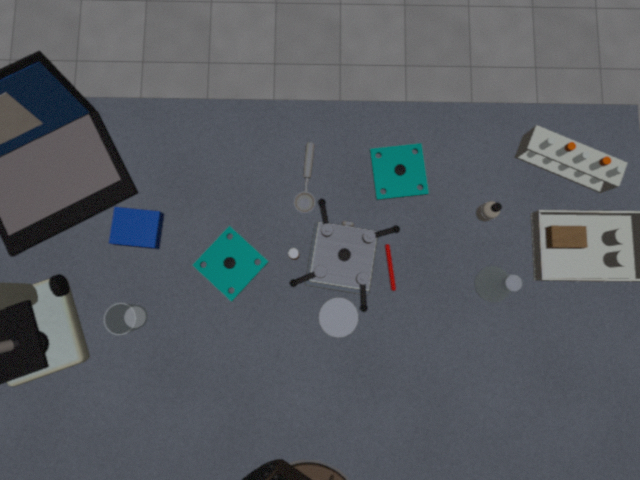

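View pics/wrist0.png

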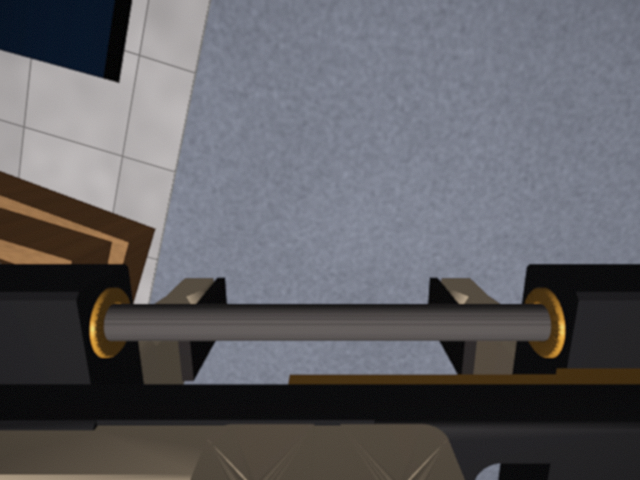

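The top view has three lid-shaped things: the bare steel lid on the chamber at (344,255), a teal plate at (230,263) and another teal plate at (400,170). The bare steel one is meant. I'll check it in a close crop and measure.

```bash
python3 - <<'E'
import numpy as np,cv2
from h import *
f=dict(np.load('last_top.npz'))
im=cv2.cvtColor(f['image'],cv2.COLOR_RGB2BGR)
c=im[185:345,270:430]; cv2.imwrite('pics/crop_top0.png',cv2.resize(c,None,fx=3.75,fy=3.75,interpolation=cv2.INTER_CUBIC))
dark=(im.max(2)<45).astype(np.uint8); sub=np.zeros_like(dark); sub[190:330,275:415]=dark[190:330,275:415]
n,l,s,ce=cv2.connectedComponentsWithStats(sub)
for i in range(1,n):
    if s[i,4]>8: print(s[i],ce[i],onz(f,*ce[i],.1145).round(4))
f=dict(np.load('last_scene.npz'));im=cv2.cvtColor(f['image'],cv2.COLOR_RGB2BGR)
c=im[190:300,230:370]; cv2.imwrite('pics/crop_sc0.png',cv2.resize(c,None,fx=5,fy=5,interpolation=cv2.INTER_CUBIC))
E
```

```text
[319 199   9  24 108] [322.85185185 209.80555556] [ 0.6591 -0.0258  0.1145]
[376 226  23  11 113] [387.60176991 230.95575221] [ 0.6157 -0.1618  0.1145]
[339 249  11  11  91] [343.97802198 254.08791209] [ 0.5661 -0.0706  0.1145]
[290 273  24  13 117] [300.92307692 279.28205128] [0.513  0.0181 0.1145]
[361 286   6  25 118] [362.94915254 298.8220339 ] [ 0.4743 -0.1099  0.1145]
```

View pics/crop_top0.png

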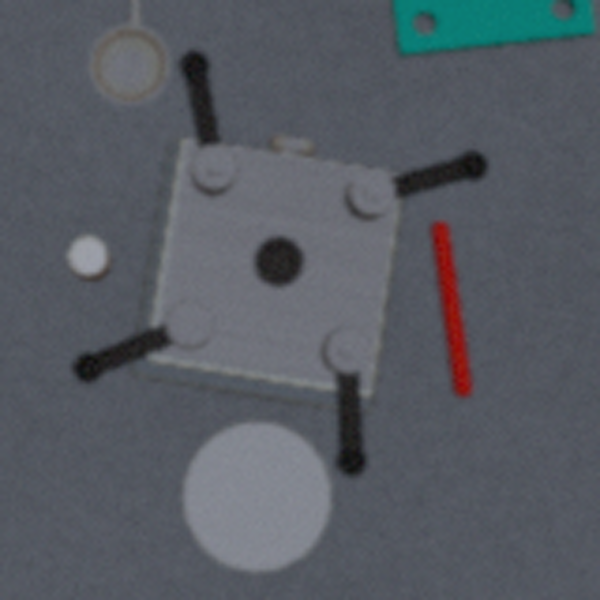

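View pics/crop_sc0.png

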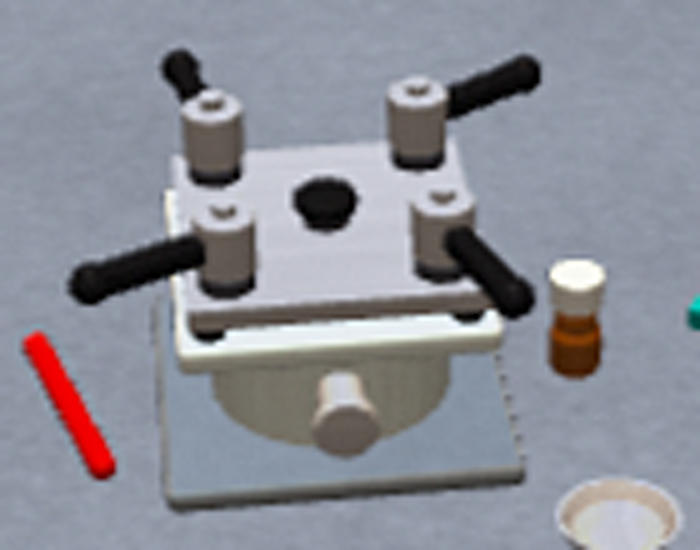

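The crop shows the bare steel lid with its knob at top (344,254). The four hubs, in full-picture pixels, are UL (327,231), UR (369,237.5), LL (321,272) and LR (362.5,279). Their handles point up, right, left and down. Next I work out the geometry.

```bash
cat > meas.py <<'E'
from h import *
# top-view: hubs (steel, bright circle tops) and balls
def balls(f,z=.1135,dbg=False,hubs=None):
    im=cv2.cvtColor(f['image'],cv2.COLOR_RGB2BGR)
    return im
E
python3 - <<'E'
from h import *
f=dict(np.load('last_top.npz'))
hp={'UL':(213,172),'UR':(371,197),'LL':(190,325),'LR':(347,352)}
bp={'UL':(194,65),'UR':(474,165),'LL':(88,369),'LR':(351,461)}
cv=lambda p:((p[0]+.5)/3.75-.5+270,(p[1]+.5)/3.75-.5+185)
im=cv2.cvtColor(f['image'],cv2.COLOR_RGB2BGR)
for k in hp:
    u,v=cv(hp[k]); d=f['depth'][int(round(v)),int(round(u))]
    print(k,pdepth(f,round(u),round(v)).round(4),[onz(f,u,v,z)[:2].round(4) for z in(.125,.131)])
H={k:onz(f,*cv(hp[k]),.128)[:2] for k in hp}
C=sum(H.values())/4; print('C',C,'knob',onz(f,343.98,254.09,.106),[ (k,np.linalg.norm(H[k]-C).round(4),np.degrees(np.arctan2(*(H[k]-C)[::-1])).round(1)) for k in H])
for k in bp:
    b=onz(f,*cv(bp[k]),.1140)[:2]; w=b-H[k]; print(k,b.round(4),np.linalg.norm(w).round(4),'ang',np.arctan2(w[1],w[0]).round(3))
for k in hp:
  s=slice(int(cv(hp[k])[1])-3,int(cv(hp[k])[1])+4); 
# lid depth
print(pdepth(f,330,255).round(4),pdepth(f,344,240).round(4))
E
```

```text
UL [ 0.6138 -0.0324  0.1317] [array([ 0.6137, -0.0334]), array([ 0.6129, -0.0333])]
UR [ 0.6004 -0.1209  0.1305] [array([ 0.6008, -0.1206]), array([ 0.6   , -0.1199])]
LL [ 0.5296 -0.0209  0.1322] [array([ 0.5294, -0.0216]), array([ 0.5291, -0.0215])]
LR [ 0.5164 -0.1064  0.1303] [array([ 0.5155, -0.1073]), array([ 0.5153, -0.1067])]
C [ 0.56458885 -0.07054569] knob [ 0.56685849 -0.07107323  0.106     ] [('UL', np.float64(0.0613), np.float64(37.3)), ('UR', np.float64(0.0613), np.float64(-54.2)), ('LL', np.float64(0.0604), np.float64(125.8)), ('LR', np.float64(0.0612), np.float64(-143.5))]
UL [ 0.6759 -0.0225] 0.0635 ang 0.172
UR [ 0.6209 -0.1796] 0.0628 ang -1.239
LL [0.5052 0.0341] 0.0606 ang 1.978
LR [ 0.4565 -0.1105] 0.059 ang -3.082
[ 0.5659 -0.0422  0.0917] [ 0.5982 -0.0718  0.0928]
```

```bash
cat > t.py <<'E'
import sys
from h import *
H={'UL':(.6151,-.0338),'UR':(.6019,-.1208),'LL':(.5281,-.0206),'LR':(.5149,-.1076)}
YO={'UL':-np.pi/2,'LR':np.pi/2,'UR':np.pi/2,'LL':-np.pi/2}
def tgt(k,th,off,r=48):
    u=np.array([np.cos(th),np.sin(th)]); n=np.array([-u[1],u[0]])
    return np.r_[np.array(H[k])+r/1e3*u+off/1e3*n, th+YO[k]]
def norm(s):
    return s['ee_rot'][2]
def show(k):
    s=arm.get_state(); p=s['eef_pos']; yaw=s['ee_rot'][2]
    print('t',round(s['t'],2),'pos cm',(p*100).round(2),'yaw',yaw.round(3),'F',s['force'].round(1),'q',s['q'].round(2),'w',round(s['width'],4))
    return s,p,yaw
if __name__=='__main__':   # k th0 off0 [th1 n]: delta to start, then arc rows
    k=sys.argv[1]; th=float(sys.argv[2]); off=float(sys.argv[3])
    s,p,yaw=show(k); g=tgt(k,th,off)
    dy=(g[2]-yaw); 
    print('delta cm',((g[:2]-p[:2])*100).round(2),'dyaw',[round(dy+2*np.pi*i,3) for i in(-1,0,1) if abs(dy+2*np.pi*i)<4.5])
    if len(sys.argv)>4:
        th1=float(sys.argv[4]); n=int(sys.argv[5]); off1=float(sys.argv[6]) if len(sys.argv)>6 else off
        A=[tgt(k,a,o) for a,o in zip(np.linspace(th,th1,n+1),np.linspace(off,off1,n+1))]
        print('arc',[[round((b[0]-a[0])*100,2),round((b[1]-a[1])*100,2),0,round(b[2]-a[2],3)] for a,b in zip(A,A[1:])])
E
python3 t.py UL .17 30
python3 -m handwheel '[[2.7,3.8,0,0.145],[2.7,3.8,0,0.145],[2.7,3.8,0,0.145],[2.7,3.8,0,0.145],[2.7,3.8,0,0.145],[2.7,3.8,0,0.145],[2.7,3.8,0,0.145],[2.7,3.8,0,0.145],[2.7,3.8,0,0.145],[2.7,3.8,0,0.145],[2.7,3.8,0,0],[2.7,3.8,0,0]]' 1 10
python3 t.py UL .17 30
```

```text
t 0.15 pos cm [ 19.54 -64.59  40.39] yaw -2.848 F [-1.  -0.2  0.1] q [-0.99  0.36  0.01 -0.   -1.22 -0.29] w 0.0879
delta cm [46.19 64.98] dyaw [np.float64(1.447)]
t: 1.35
eef_pos: [0.5201, -0.1882, 0.4048]
ee_rot: [-3.141, 0.0, -1.397]
force: [0.5, -1.7, 0.7]
width: 0.0014
t 1.35 pos cm [ 52.01 -18.82  40.48] yaw -1.397 F [ 0.5 -1.7  0.7] q [ 0.01  0.16 -0.26 -0.   -1.15  0.17] w 0.0014
delta cm [13.72 19.21] dyaw [np.float64(-0.003)]
```

```bash

python3 -m handwheel '[[2.8,3.9,0,0],[2.8,3.9,0,0],[2.8,3.9,0,0],[2.8,3.9,-1,0],[2.5,3.6,-2,0],[0,0,-4,0],[0,0,-4,0],[0,0,-1.8,0],[0,0,0,0],[0,0,0,0]]'
python3 t.py UL .17 30 .17 4 17
python3 - <<'E'
from h import *
grab('wrist','w1.png')
f=grab('scene'); im=cv2.cvtColor(f['image'],cv2.COLOR_RGB2BGR)
c=im[170:300,220:380]; cv2.imwrite('pics/sc1.png',cv2.resize(c,None,fx=4.5,fy=4.5,interpolation=cv2.INTER_CUBIC))
E
```

```text
t: 2.35
eef_pos: [0.6568, 0.0019, 0.2771]
ee_rot: [3.141, -0.0, -1.397]
force: [0.1, -0.4, 1.5]
width: 0.0005
t 2.35 pos cm [65.68  0.19 27.71] yaw -1.397 F [ 0.1 -0.4  1.5] q [ 0.3   0.43 -0.19  0.   -0.95 -0.13] w 0.0005
delta cm [0.05 0.19] dyaw [np.float64(-0.003)]
arc [[np.float64(0.05), np.float64(-0.32), 0, np.float64(0.0)], [np.float64(0.05), np.float64(-0.32), 0, np.float64(0.0)], [np.float64(0.05), np.float64(-0.32), 0, np.float64(0.0)], [np.float64(0.05), np.float64(-0.32), 0, np.float64(0.0)]]
```

View pics/sc1.png

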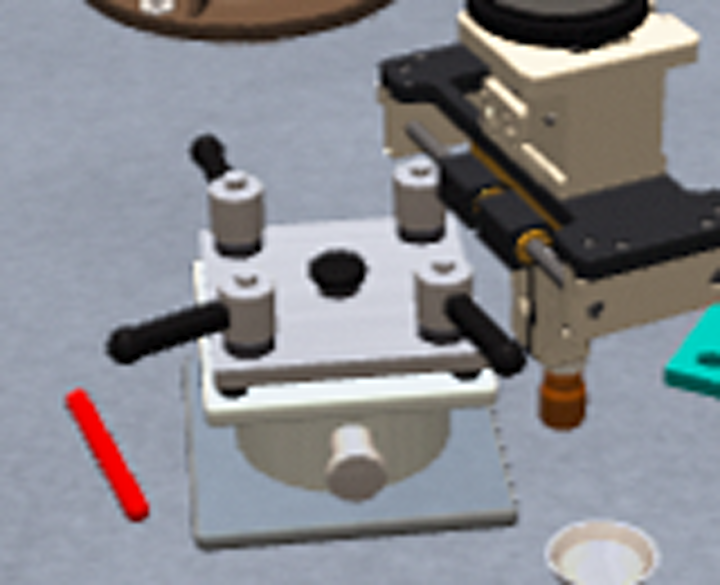

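View pics/w1.png

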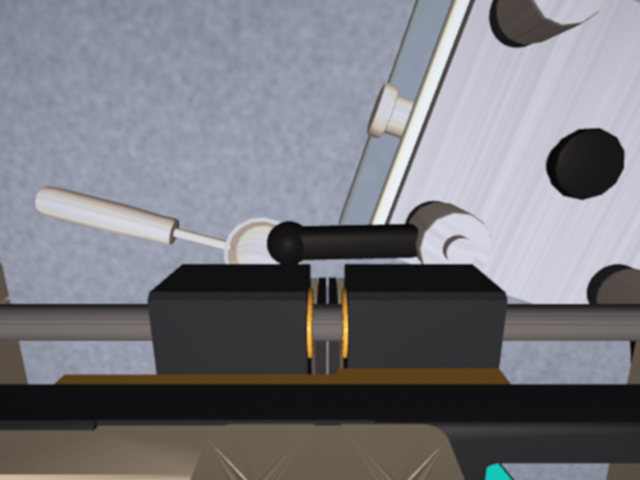

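The scene crop shows the closed fingers down beside the upper-left handle, between the vial and the handle. In the wrist view the bar runs from (287,243) to (415,243), parallel to the finger face. I'll approach until I feel contact.

```bash

python3 -m handwheel '[[0.1,-0.3,0,0],[0.1,-0.25,0,0],[0,0,0,0]]'|grep -E 'pos|force'
python3 -m handwheel '[[0.05,-0.2,0,0],[0,0,0,0]]'|grep -E 'pos|force'
python3 -m handwheel '[[0.03,-0.2,0,0],[0,0,0,0]]'|grep -E 'pos|force'
python3 -m handwheel '[[0.03,-0.2,0,0],[0,0,0,0]]'|grep -E 'pos|force'
python3 t.py UL .17 19 -.48 10 18
```

```text
eef_pos: [0.6587, -0.004, 0.2775]
force: [0.1, -0.1, 0.7]
eef_pos: [0.659, -0.0058, 0.2768]
force: [0.7, 0.6, 1.0]
eef_pos: [0.6593, -0.0075, 0.2766]
force: [-0.1, 2.0, -0.5]
eef_pos: [0.6597, -0.0094, 0.2766]
force: [0.5, 3.0, -0.3]
t 3.35 pos cm [65.97 -0.94 27.66] yaw -1.398 F [ 0.5  3.  -0.3] q [ 0.28  0.43 -0.18 -0.   -0.95 -0.11] w 0.0004
delta cm [-0.05  0.24] dyaw [np.float64(-0.003)]
arc [[np.float64(0.17), np.float64(-0.3), 0, np.float64(-0.065)], [np.float64(0.15), np.float64(-0.31), 0, np.float64(-0.065)], [np.float64(0.12), np.float64(-0.32), 0, np.float64(-0.065)], [np.float64(0.1), np.float64(-0.33), 0, np.float64(-0.065)], [np.float64(0.08), np.float64(-0.33), 0, np.float64(-0.065)], [np.float64(0.06), np.float64(-0.34), 0, np.float64(-0.065)], [np.float64(0.04), np.float64(-0.34), 0, np.float64(-0.065)], [np.float64(0.01), np.float64(-0.34), 0, np.float64(-0.065)], [np.float64(-0.01), np.float64(-0.34), 0, np.float64(-0.065)], [np.float64(-0.03), np.float64(-0.34), 0, np.float64(-0.065)]]
```

```bash

python3 -m handwheel '[[0.1,-0.2,0,-0.06],[0.14,-0.3,0,-0.06],[0.12,-0.32,0,-0.065],[0.1,-0.33,0,-0.065]]'|grep -E 'pos|force'
python3 -m handwheel '[[0.08,-0.33,0,-0.065],[0.06,-0.34,0,-0.065],[0.04,-0.34,0,-0.065],[0,0,0,0]]'|grep -E 'pos|force'
python3 t.py UL -.48 18
```

```text
eef_pos: [0.6645, -0.0206, 0.2764]
force: [1.9, 3.6, -3.1]
eef_pos: [0.6662, -0.0311, 0.2763]
force: [1.6, 1.9, -2.3]
t 4.15 pos cm [66.62 -3.11 27.63] yaw -1.844 F [ 1.6  1.9 -2.3] q [ 0.25  0.44 -0.17 -0.   -0.96 -0.52] w 0.0003
delta cm [-0.02 -0.89] dyaw [np.float64(-0.207)]
```

```bash

python3 -m handwheel '[[0.03,-0.32,0,-0.07],[0,-0.32,0,-0.07],[-0.02,-0.3,0,-0.07],[0,0,0,0]]'|grep -E 'pos|force'
python3 -m handwheel '[[0.8,1.5,0,0],[0.8,1.5,0,0],[0,0,0,0]]'|grep -E 'pos|force'
cat > look.py <<'E'
import sys
from h import *
from t import H
f=grab('top'); im=cv2.cvtColor(f['image'],cv2.COLOR_RGB2BGR)
c=im[185:345,270:430]; cv2.imwrite('pics/'+sys.argv[1],cv2.resize(c,None,fx=3.75,fy=3.75,interpolation=cv2.INTER_CUBIC))
dark=(im.max(2)<48)
for k in H:
    hp=np.array(H[k]); best=[]
    for r in (.030,.036,.042,.048,.054,.060):
        pass
    # dark pixels whose plane point lies in annulus 20..70mm about the hub -> mean direction
    pts=[]
    vs,us=np.nonzero(dark[185:345,270:430])
    for v,u in zip(vs+185,us+270):
        w=onz(f,u,v,.112)[:2]-hp; r=np.hypot(*w)
        if .045<r<.072 and np.linalg.norm(onz(f,u,v,.106)[:2]-[.566,-.0707])>.025: pts.append(w)
    if pts:
        m=np.mean(pts,0); print(k,len(pts),'r',np.hypot(*m).round(3),'th',np.arctan2(m[1],m[0]).round(3))
E
python3 look.py top1.png
```

```text
eef_pos: [0.6662, -0.0404, 0.2764]
force: [1.5, 3.4, -3.3]
eef_pos: [0.6833, -0.0082, 0.2768]
force: [-0.4, -0.2, 0.7]
UL 139 r 0.058 th 0.07
UR 50 r 0.057 th -1.249
LL 45 r 0.056 th 1.947
LR 51 r 0.054 th -3.084
```

View pics/top1.png

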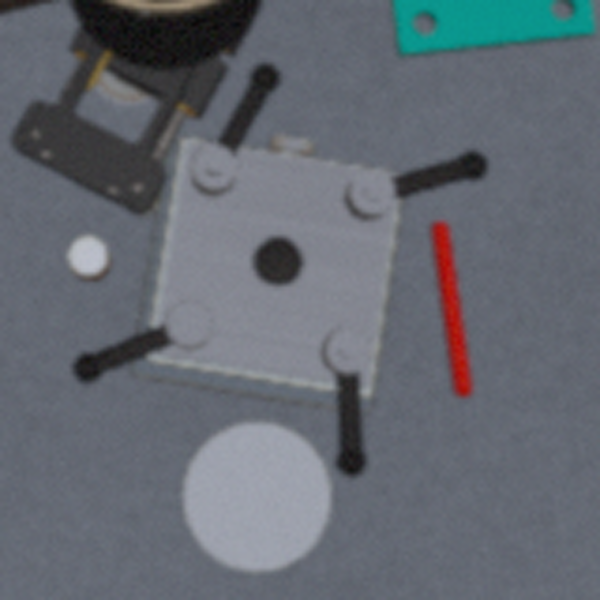

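The top crop shows the UL ball moved from (194,65) to (265,76), which is about 0.67 rad clockwise. The other handles haven't moved. Next is the diagonal one, LR.

```bash

python3 -m handwheel '[[0,0,3,0],[0,0,3,0.1],[-3.6,-2.2,0,0.1],[-3.6,-2.2,0,0.1],[-3.6,-2.2,0,0.1],[-3.6,-2.2,0,0.12],[-3.6,-2.2,0,0],[-3.4,-2.2,0,0],[0,0,0,0]]'|grep -E 'pos|rot|force'
python3 t.py LR -3.09 30
```

```text
eef_pos: [0.4641, -0.1441, 0.337]
ee_rot: [3.14, 0.0, -1.534]
force: [0.5, 0.0, 0.1]
t 5.8 pos cm [ 46.41 -14.41  33.7 ] yaw -1.534 F [0.5 0.  0.1] q [ 0.1   0.1  -0.49 -0.   -0.98 -0.07] w 0.0003
delta cm [0.45 0.41] dyaw [np.float64(0.015)]
```

```bash

python3 -m handwheel '[[0.2,0,-3,0.015],[0.2,0,-3,0],[0,0.4,0,0],[0,0.5,0,0],[0,0.3,0,0],[0,0,0,0]]'|grep -E 'pos|force'
python3 -m handwheel '[[0.03,0.2,0,0],[0,0,0,0]]'|grep -E 'pos|force'
python3 -m handwheel '[[0.03,0.2,0,0],[0,0,0,0]]'|grep -E 'pos|force'
python3 t.py LR -3.12 18 -3.75 10
```

```text
eef_pos: [0.4726, -0.1301, 0.278]
force: [-0.6, -1.1, -0.3]
eef_pos: [0.4725, -0.1285, 0.2774]
force: [0.1, -1.5, 0.8]
eef_pos: [0.4726, -0.1266, 0.2769]
force: [-0.4, -2.0, 2.5]
t 6.8 pos cm [ 47.26 -12.66  27.69] yaw -1.518 F [-0.4 -2.   2.5] q [ 0.14  0.18 -0.56  0.   -0.83 -0.09] w 0.0007
delta cm [-0.53 -0.  ] dyaw [np.float64(-0.031)]
arc [[np.float64(-0.11), np.float64(0.3), 0, np.float64(-0.063)], [np.float64(-0.09), np.float64(0.31), 0, np.float64(-0.063)], [np.float64(-0.07), np.float64(0.31), 0, np.float64(-0.063)], [np.float64(-0.05), np.float64(0.32), 0, np.float64(-0.063)], [np.float64(-0.03), np.float64(0.32), 0, np.float64(-0.063)], [np.float64(-0.01), np.float64(0.32), 0, np.float64(-0.063)], [np.float64(0.01), np.float64(0.32), 0, np.float64(-0.063)], [np.float64(0.03), np.float64(0.32), 0, np.float64(-0.063)], [np.float64(0.05), np.float64(0.32), 0, np.float64(-0.063)], [np.float64(0.07), np.float64(0.32), 0, np.float64(-0.063)]]
```

```bash

python3 -m handwheel '[[-0.3,0.28,0,-0.08],[-0.25,0.31,0,-0.07],[-0.22,0.31,0,-0.063],[-0.1,0.32,0,-0.063]]'|grep -E 'pos|force'
python3 -m handwheel '[[-0.03,0.32,0,-0.063],[-0.01,0.32,0,-0.063],[0.01,0.32,0,-0.063],[0,0,0,0]]'|grep -E 'pos|force'
python3 t.py LR -3.75 18
```

```text
eef_pos: [0.4644, -0.1143, 0.2769]
force: [2.4, -3.8, -0.8]
eef_pos: [0.4638, -0.1046, 0.2766]
force: [-0.0, -1.9, -0.2]
t 7.6 pos cm [ 46.38 -10.46  27.66] yaw -1.984 F [-0.  -1.9 -0.2] q [ 0.19  0.16 -0.59  0.   -0.82 -0.61] w 0.0003
delta cm [0.15 0.97] dyaw [np.float64(-0.196)]
```

```bash

python3 -m handwheel '[[0.03,0.33,0,-0.065],[0.05,0.33,0,-0.065],[0.07,0.33,0,-0.065],[0,0,0,0]]'|grep -E 'pos|force'
python3 t.py LR -3.75 18
python3 -m handwheel '[[-0.8,-1.5,0,0],[-0.8,-1.5,0,0],[0,0,0,0]]'|grep -E 'pos|force'
python3 look.py top2.png
```

```text
eef_pos: [0.4649, -0.0949, 0.2763]
force: [-0.4, -3.1, -1.7]
t 8.0 pos cm [46.49 -9.49 27.63] yaw -2.177 F [-0.4 -3.1 -1.7] q [ 0.21  0.16 -0.59 -0.   -0.82 -0.82] w 0.0004
delta cm [ 0.03 -0.  ] dyaw [np.float64(-0.002)]
eef_pos: [0.4485, -0.1256, 0.2766]
force: [-0.2, 0.5, -0.1]
UL 52 r 0.057 th -0.484
UR 53 r 0.057 th -1.247
LL 130 r 0.045 th 2.785
LR 140 r 0.043 th -2.497
```

View pics/top2.png

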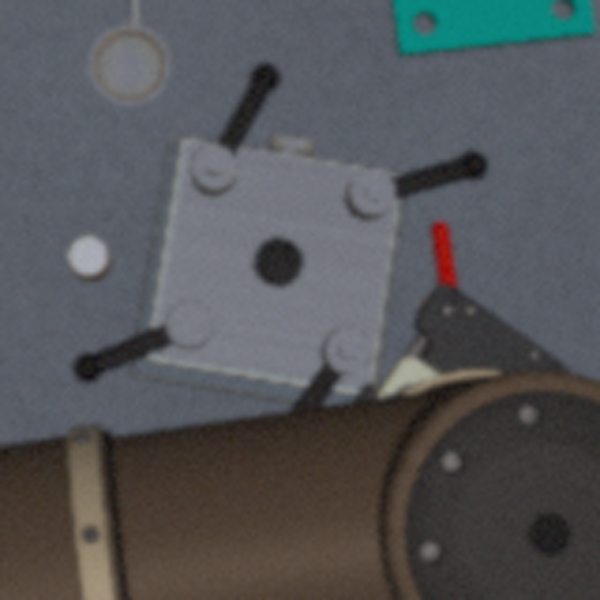

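LR has turned as intended: its bar now runs from (347,352) towards (310,410), with the arm partly in the way. The second diagonal comes next, starting with UR.

```bash
sed -i "s/'UR':np.pi\/2,'LL':-np.pi\/2/'UR':-np.pi\/2,'LL':-3*np.pi\/2/" t.py
python3 -m handwheel '[[0,0,3,0],[0,0,3,-0.1],[4,-0.6,0,-0.13],[4,-0.6,0,-0.13],[4,-0.6,0,-0.14],[4,-0.6,0,-0.14],[3.7,-0.7,0,0],[0,0,0,0],[0,0,0,0]]'|grep -E 'pos|rot|force'
python3 t.py UR -1.25 30
```

```text
eef_pos: [0.647, -0.1554, 0.3354]
ee_rot: [3.141, -0.001, -2.816]
force: [-0.7, -1.1, 0.2]
t 9.25 pos cm [ 64.7  -15.54  33.54] yaw -2.816 F [-0.7 -1.1  0.2] q [ 0.06  0.39 -0.1  -0.   -1.08 -1.3 ] w 0.0003
delta cm [-0.15 -0.15] dyaw [np.float64(-0.004)]
```

```bash

python3 -m handwheel '[[0,-0.1,-3,0],[0,0,-2.9,0],[-0.4,-0.15,0,0],[-0.4,-0.15,0,0],[-0.3,-0.1,0,0],[0,0,0,0]]'|grep -E 'pos|force'
python3 -m handwheel '[[-0.2,-0.07,0,0],[0,0,0,0]]'|grep -E 'pos|force'
python3 -m handwheel '[[-0.2,-0.07,0,0],[0,0,0,0]]'|grep -E 'pos|force'
python3 t.py UR -1.27 18 -1.91 10
```

```text
eef_pos: [0.6351, -0.161, 0.2798]
force: [-0.1, 0.1, -0.2]
eef_pos: [0.6338, -0.1616, 0.2791]
force: [1.4, -0.1, 1.2]
eef_pos: [0.6318, -0.1623, 0.2786]
force: [2.7, 0.0, 2.8]
t 10.25 pos cm [ 63.18 -16.23  27.86] yaw -2.818 F [2.7 0.  2.8] q [ 0.05  0.42 -0.2   0.   -0.95 -1.29] w 0.0005
delta cm [0.15 0.1 ] dyaw [np.float64(-0.023)]
arc [[np.float64(-0.27), np.float64(-0.19), 0, np.float64(-0.064)], [np.float64(-0.28), np.float64(-0.18), 0, np.float64(-0.064)], [np.float64(-0.29), np.float64(-0.16), 0, np.float64(-0.064)], [np.float64(-0.3), np.float64(-0.14), 0, np.float64(-0.064)], [np.float64(-0.31), np.float64(-0.12), 0, np.float64(-0.064)], [np.float64(-0.31), np.float64(-0.1), 0, np.float64(-0.064)], [np.float64(-0.32), np.float64(-0.08), 0, np.float64(-0.064)], [np.float64(-0.32), np.float64(-0.06), 0, np.float64(-0.064)], [np.float64(-0.33), np.float64(-0.04), 0, np.float64(-0.064)], [np.float64(-0.33), np.float64(-0.02), 0, np.float64(-0.064)]]
```

```bash

python3 -m handwheel '[[-0.13,-0.1,0,-0.07],[-0.27,-0.18,0,-0.07],[-0.29,-0.16,0,-0.064],[-0.3,-0.14,0,-0.064]]'|grep -E 'pos|force'
python3 -m handwheel '[[-0.31,-0.12,0,-0.064],[-0.31,-0.1,0,-0.064],[-0.32,-0.08,0,-0.064],[0,0,0,0]]'|grep -E 'pos|force'
python3 t.py UR -1.91 18
```

```text
eef_pos: [0.6213, -0.1681, 0.2775]
force: [3.9, 0.5, -1.2]
eef_pos: [0.6117, -0.1709, 0.2772]
force: [4.1, 1.3, -1.6]
t 11.05 pos cm [ 61.17 -17.09  27.72] yaw 3.004 F [ 4.1  1.3 -1.6] q [ 0.03  0.4  -0.24 -0.   -0.93 -1.74] w 0.0007
delta cm [-0.88 -0.11] dyaw [np.float64(-0.202)]
```

```bash

python3 -m handwheel '[[-0.32,-0.06,0,-0.066],[-0.33,-0.04,0,-0.066],[-0.31,-0.02,0,-0.066],[0,0,0,0]]'|grep -E 'pos|force'
python3 t.py UR -1.91 18
python3 -m handwheel '[[1.5,-1,0,0],[1.5,-1,0,0],[0,0,0,0]]'|grep -E 'pos|force'
python3 -m handwheel '[[1,0,3,0],[1,0,3,0],[0,0,0,0]]'|grep -E 'pos|rot|force'
python3 look.py top3.png
```

```text
eef_pos: [0.6021, -0.1722, 0.2774]
force: [2.6, -0.4, -2.1]
t 11.45 pos cm [ 60.21 -17.22  27.74] yaw 2.808 F [ 2.6 -0.4 -2.1] q [ 0.03  0.39 -0.26 -0.   -0.93 -1.94] w 0.0
delta cm [0.08 0.02] dyaw [np.float64(-0.006)]
eef_pos: [0.6329, -0.1932, 0.277]
force: [-0.2, -0.1, -1.0]
eef_pos: [0.6536, -0.1925, 0.3419]
ee_rot: [3.141, 0.005, 2.811]
force: [-0.8, -0.1, 1.2]
UL 90 r 0.061 th -1.785
UR 104 r 0.037 th -2.892
LL 13 r 0.07 th -1.606
LR 108 r 0.02 th 2.649
```

View pics/top3.png

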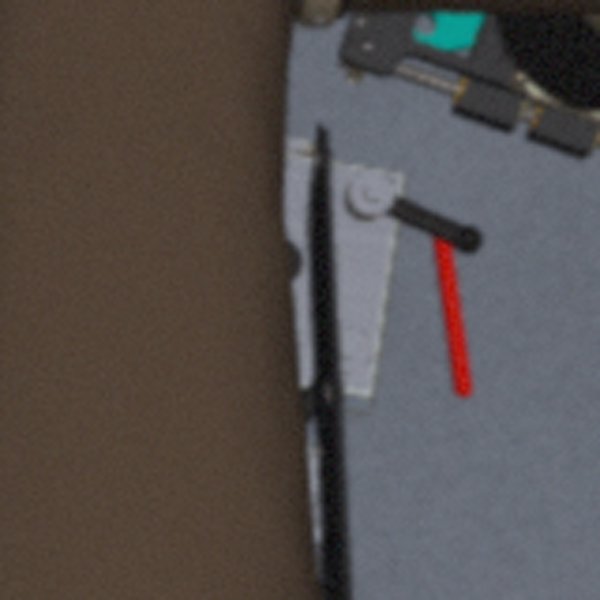

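The UR ball is now at (466,238), about 0.68 rad round. Next is LL.

```bash

python3 -m handwheel '[[-2.9,3.4,0,0.12],[-2.9,3.4,0,0.12],[-2.9,3.4,0,0.12],[-2.9,3.4,0,0.12],[-2.9,3.4,0,0.12],[-2.6,3.4,0,0.11],[0,0,0,0],[0,0,0,0]]'|grep -E 'pos|rot|force'
python3 t.py LL 1.95 30
```

```text
eef_pos: [0.4802, 0.0122, 0.3374]
ee_rot: [3.142, -0.001, -2.763]
force: [0.6, -0.1, 0.4]
t 12.9 pos cm [48.02  1.22 33.74] yaw -2.763 F [ 0.6 -0.1  0.4] q [ 0.44  0.09 -0.5  -0.   -0.98 -1.63] w 0.0008
delta cm [0.23 0.07] dyaw [np.float64(0.0)]
```

```bash

python3 -m handwheel '[[0,0,-3,0],[0,0,-3,0],[0.4,0.18,0,0],[0.5,0.2,0,0],[0.4,0.1,0,0],[0,0,0,0]]'|grep -E 'pos|force'
python3 -m handwheel '[[0.2,0.07,0,0],[0,0,0,0]]'|grep -E 'pos|force'
python3 -m handwheel '[[0.2,0.07,0,0],[0,0,0,0]]'|grep -E 'pos|force'
python3 t.py LL 1.93 18 1.29 10
```

```text
eef_pos: [0.4949, 0.0165, 0.2784]
force: [-0.0, 0.2, -0.4]
eef_pos: [0.4962, 0.0171, 0.2781]
force: [-2.1, -0.2, -0.3]
eef_pos: [0.4983, 0.018, 0.2778]
force: [-3.1, 0.0, 1.2]
t 13.9 pos cm [49.83  1.8  27.78] yaw -2.766 F [-3.1  0.   1.2] q [ 0.43  0.2  -0.54 -0.   -0.83 -1.63] w 0.0005
delta cm [-0.39 -0.  ] dyaw [np.float64(-0.017)]
arc [[np.float64(0.25), np.float64(0.21), 0, np.float64(-0.064)], [np.float64(0.27), np.float64(0.19), 0, np.float64(-0.064)], [np.float64(0.28), np.float64(0.17), 0, np.float64(-0.064)], [np.float64(0.29), np.float64(0.16), 0, np.float64(-0.064)], [np.float64(0.3), np.float64(0.14), 0, np.float64(-0.064)], [np.float64(0.31), np.float64(0.12), 0, np.float64(-0.064)], [np.float64(0.31), np.float64(0.1), 0, np.float64(-0.064)], [np.float64(0.32), np.float64(0.08), 0, np.float64(-0.064)], [np.float64(0.32), np.float64(0.06), 0, np.float64(-0.064)], [np.float64(0.33), np.float64(0.04), 0, np.float64(-0.064)]]
```

```bash

python3 -m handwheel '[[0.1,0.2,0,-0.07],[0.15,0.2,0,-0.07],[0.27,0.17,0,-0.065],[0.29,0.16,0,-0.065]]'|grep -E 'pos|force'
python3 -m handwheel '[[0.3,0.14,0,-0.064],[0.31,0.12,0,-0.064],[0.31,0.1,0,-0.064],[0,0,0,0]]'|grep -E 'pos|force'
python3 t.py LL 1.29 18
```

```text
eef_pos: [0.5061, 0.025, 0.2775]
force: [-3.1, -1.9, -1.7]
eef_pos: [0.5155, 0.0289, 0.2773]
force: [-2.5, -0.1, -1.2]
t 14.7 pos cm [51.55  2.89 27.73] yaw 3.054 F [-2.5 -0.1 -1.2] q [ 0.44  0.22 -0.5  -0.   -0.84 -2.09] w 0.0003
delta cm [0.86 0.16] dyaw [np.float64(-0.194)]
```

```bash

python3 -m handwheel '[[0.32,0.08,0,-0.065],[0.3,0.06,0,-0.065],[0.26,0.03,0,-0.065],[0,0,0,0]]'|grep -E 'pos|force'
python3 t.py LL 1.29 18
python3 -m handwheel '[[-1.5,1,0,0],[-1.5,1,0,0],[0,2,4,0.1],[0,4.5,2,0.15],[0,4.5,0,0.15],[0,4.5,0,0.15],[0,4.5,0,0.15],[0,4.5,0,0.15],[0,0,0,0]]'|grep -E 'pos|force|rot'
python3 look.py top4.png
```

```text
eef_pos: [0.5244, 0.0307, 0.2775]
force: [-2.9, 1.4, -1.9]
t 15.1 pos cm [52.44  3.07 27.75] yaw 2.861 F [-2.9  1.4 -1.9] q [ 0.43  0.24 -0.48 -0.   -0.85 -2.28] w 0.0004
delta cm [-0.03 -0.02] dyaw [np.float64(-0.0)]
eef_pos: [0.4949, 0.3005, 0.3383]
ee_rot: [3.141, 0.004, -2.56]
force: [-0.4, -0.8, -0.1]
UL 57 r 0.057 th -0.487
UR 55 r 0.056 th -1.959
LL 58 r 0.057 th 1.281
LR 45 r 0.055 th 2.502
```

View pics/top4.png

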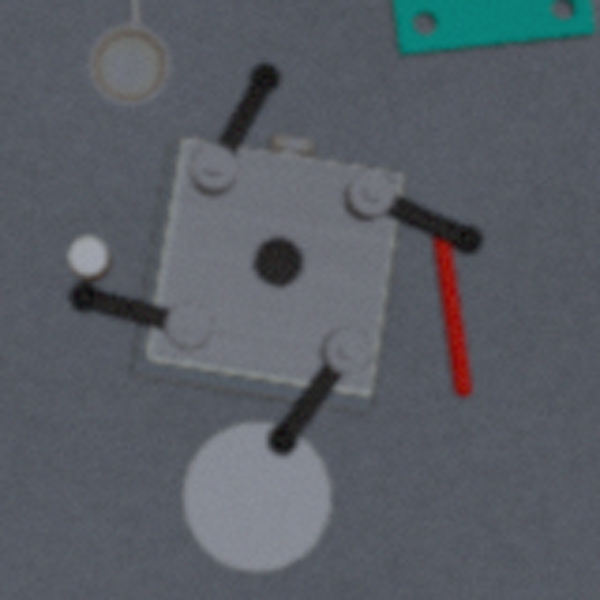

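All four are part-way, turned 0.66 to 0.71 rad each: UL 0.66, LR 0.70, UR 0.71, LL 0.67. The bystanders haven't moved. Round two starts with UL.

```bash

python3 -m handwheel '[[2.2,-4.1,0,0.06],[2.2,-4.1,0,0.06],[2.2,-4.1,0,0.06],[2.2,-4.1,0,0.06],[2.2,-4.1,0,0.06],[2.2,-4.1,0,0.06],[2.2,-4.1,0,0.07],[2.2,-4.1,0,0.07],[0,0,0,0],[0,0,0,0]]'|grep -E 'pos|rot|force'
python3 t.py UL -.487 30
```

```text
eef_pos: [0.6703, -0.0347, 0.3376]
ee_rot: [-3.141, 0.0, -2.076]
force: [-1.1, 0.4, -0.3]
t 17.05 pos cm [67.03 -3.47 33.76] yaw -2.076 F [-1.1  0.4 -0.3] q [ 0.24  0.4  -0.09  0.   -1.09 -0.74] w 0.0003
delta cm [0.12 0.49] dyaw [np.float64(0.018)]
```

```bash

python3 -m handwheel '[[0.1,0.4,0,0],[0,0,-3,0],[0,0,-3.3,0],[0,0,0,0],[-0.25,-0.5,0,0],[-0.2,-0.4,0,0],[0,0,0,0]]'|grep -E 'pos|force'
python3 -m handwheel '[[-0.1,-0.2,0,0],[-0.1,-0.2,0,0],[0,0,0,0]]'|grep -E 'pos|force'
python3 t.py UL -.51 18 -1.31 16
```

```text
eef_pos: [0.667, -0.0377, 0.2768]
force: [-0.0, 0.9, 0.1]
eef_pos: [0.6654, -0.0413, 0.2756]
force: [1.8, 2.4, 2.2]
t 18.05 pos cm [66.54 -4.13 27.56] yaw -2.073 F [1.8 2.4 2.2] q [ 0.23  0.44 -0.17 -0.   -0.96 -0.73] w 0.0003
delta cm [ 0.04 -0.02] dyaw [np.float64(-0.008)]
arc [[np.float64(-0.04), np.float64(-0.25), 0, np.float64(-0.05)], [np.float64(-0.06), np.float64(-0.25), 0, np.float64(-0.05)], [np.float64(-0.07), np.float64(-0.25), 0, np.float64(-0.05)], [np.float64(-0.08), np.float64(-0.24), 0, np.float64(-0.05)], [np.float64(-0.09), np.float64(-0.24), 0, np.float64(-0.05)], [np.float64(-0.11), np.float64(-0.23), 0, np.float64(-0.05)], [np.float64(-0.12), np.float64(-0.23), 0, np.float64(-0.05)], [np.float64(-0.13), np.float64(-0.22), 0, np.float64(-0.05)], [np.float64(-0.14), np.float64(-0.21), 0, np.float64(-0.05)], [np.float64(-0.15), np.float64(-0.21), 0, np.float64(-0.05)], [np.float64(-0.16), np.float64(-0.2), 0, np.float64(-0.05)], [np.float64(-0.17), np.float64(-0.19), 0, np.float64(-0.05)], [np.float64(-0.18), np.float64(-0.18), 0, np.float64(-0.05)], [np.float64(-0.19), np.float64(-0.17), 0, np.float64(-0.05)], [np.float64(-0.2), np.float64(-0.16), 0, np.float64(-0.05)], [np.float64(-0.2), np.float64(-0.15), 0, np.float64(-0.05)]]
```

```bash

python3 -m handwheel '[[-0.03,-0.25,0,-0.055],[-0.06,-0.25,0,-0.05],[-0.07,-0.25,0,-0.05],[-0.08,-0.24,0,-0.05],[-0.09,-0.24,0,-0.05]]'|grep -E 'pos|force'
python3 -m handwheel '[[-0.11,-0.23,0,-0.05],[-0.12,-0.23,0,-0.05],[-0.13,-0.22,0,-0.05],[-0.14,-0.21,0,-0.05]]'|grep -E 'pos|force'
python3 t.py UL -.96 18
```

```text
eef_pos: [0.6624, -0.0533, 0.2752]
force: [4.2, 4.4, -1.6]
eef_pos: [0.6574, -0.0622, 0.2748]
force: [4.7, 1.9, -2.6]
t 18.95 pos cm [65.74 -6.22 27.48] yaw -2.529 F [ 4.7  1.9 -2.6] q [ 0.2   0.44 -0.18 -0.   -0.95 -1.16] w 0.0004
delta cm [-0.01 -0.06] dyaw [np.float64(-0.001)]
```

```bash

python3 -m handwheel '[[-0.15,-0.21,0,-0.05],[-0.16,-0.2,0,-0.05],[0,0,0,0]]'|grep -E 'pos|force'
python3 -m handwheel '[[-0.17,-0.19,0,-0.05],[0,0,0,0]]'|grep -E 'pos|force'
python3 -m handwheel '[[-0.18,-0.18,0,-0.05],[0,0,0,0]]'|grep -E 'pos|force'
```

```text
eef_pos: [0.6541, -0.0665, 0.2746]
force: [4.7, 3.2, -3.3]
eef_pos: [0.6523, -0.0684, 0.2745]
force: [5.2, 2.2, -3.2]
eef_pos: [0.6505, -0.0702, 0.2744]
force: [4.1, 1.4, -4.0]
```

```bash

python3 -m handwheel '[[-0.19,-0.17,0,-0.05],[0,0,0,0]]'|grep -E 'pos|force'
python3 -m handwheel '[[-0.2,-0.16,0,-0.05],[0,0,0,0]]'|grep -E 'pos|force'
python3 t.py UL -1.26 18 -1.50 6
```

```text
eef_pos: [0.6497, -0.0712, 0.2748]
force: [8.8, 5.8, -6.1]
eef_pos: [0.6489, -0.0721, 0.2752]
force: [12.8, 7.4, -8.1]
t 20.05 pos cm [64.89 -7.21 27.52] yaw -2.827 F [12.8  7.4 -8.1] q [ 0.19  0.42 -0.2  -0.   -0.94 -1.44] w 0.0002
delta cm [-0.19 -0.19] dyaw [np.float64(-0.004)]
arc [[np.float64(-0.16), np.float64(-0.12), 0, np.float64(-0.04)], [np.float64(-0.17), np.float64(-0.12), 0, np.float64(-0.04)], [np.float64(-0.17), np.float64(-0.11), 0, np.float64(-0.04)], [np.float64(-0.18), np.float64(-0.1), 0, np.float64(-0.04)], [np.float64(-0.18), np.float64(-0.1), 0, np.float64(-0.04)], [np.float64(-0.18), np.float64(-0.09), 0, np.float64(-0.04)]]
```

UL's stop came up sharply at θ≈-1.21, with the force rising from 5 to 17 N, so it is home. I'll use finer steps near the stop from here on. Retreat, then LR.

```bash

python3 -m handwheel '[[1.2,0.5,0,0],[1.5,0.6,0,0],[0,0,3,0],[0,0,3.4,0],[0,0,0,0]]'|grep -E 'pos|force'
python3 t.py LR -3.781 30
```

```text
eef_pos: [0.6744, -0.0631, 0.3437]
force: [0.9, 0.5, 0.9]
t 20.55 pos cm [67.44 -6.31 34.37] yaw -2.826 F [0.9 0.5 0.9] q [ 0.19  0.4  -0.07  0.   -1.1  -1.45] w 0.0008
delta cm [-21.59  -4.  ] dyaw [np.float64(0.616)]
```

```bash

python3 -m handwheel '[[-3.6,-0.7,0,0.12],[-3.6,-0.7,0,0.12],[-3.6,-0.7,0,0.12],[-3.6,-0.7,0,0.12],[-3.6,-0.6,0,0.12],[-3.6,-0.6,0,0.02],[0,0,-3,0],[0,0,-3.6,0],[0,0,-0.2,0],[0,0,0,0]]'|grep -E 'pos|rot|force'
python3 t.py LR -3.781 20
```

```text
eef_pos: [0.457, -0.103, 0.2706]
ee_rot: [3.14, -0.002, -2.207]
force: [0.4, -0.0, 0.7]
t 21.55 pos cm [ 45.7  -10.3   27.06] yaw -2.207 F [ 0.4 -0.   0.7] q [ 0.2   0.16 -0.61  0.   -0.8  -0.84] w 0.0007
delta cm [0.74 0.8 ] dyaw [np.float64(-0.003)]
```

```bash

python3 -m handwheel '[[0.35,0.4,0.3,0],[0.35,0.4,0,0],[0.1,0.1,0,0],[0,0,0,0]]'|grep -E 'pos|force'
python3 -m handwheel '[[0.12,0.16,0,0],[0.12,0.16,0,0],[0,0,0,0]]'|grep -E 'pos|force'
python3 t.py LR -3.82 18 -4.62 16
```

```text
eef_pos: [0.4654, -0.0936, 0.2743]
force: [-1.3, -1.3, 0.8]
eef_pos: [0.4674, -0.0905, 0.2737]
force: [-2.1, -2.6, 3.0]
t 22.25 pos cm [46.74 -9.05 27.37] yaw -2.208 F [-2.1 -2.6  3. ] q [ 0.22  0.17 -0.59  0.   -0.81 -0.86] w 0.0004
delta cm [-0.12 -0.1 ] dyaw [np.float64(-0.041)]
arc [[np.float64(0.09), np.float64(0.24), 0, np.float64(-0.05)], [np.float64(0.1), np.float64(0.24), 0, np.float64(-0.05)], [np.float64(0.11), np.float64(0.23), 0, np.float64(-0.05)], [np.float64(0.12), np.float64(0.23), 0, np.float64(-0.05)], [np.float64(0.13), np.float64(0.22), 0, np.float64(-0.05)], [np.float64(0.14), np.float64(0.21), 0, np.float64(-0.05)], [np.float64(0.15), np.float64(0.2), 0, np.float64(-0.05)], [np.float64(0.16), np.float64(0.2), 0, np.float64(-0.05)], [np.float64(0.17), np.float64(0.19), 0, np.float64(-0.05)], [np.float64(0.18), np.float64(0.18), 0, np.float64(-0.05)], [np.float64(0.19), np.float64(0.17), 0, np.float64(-0.05)], [np.float64(0.2), np.float64(0.16), 0, np.float64(-0.05)], [np.float64(0.21), np.float64(0.15), 0, np.float64(-0.05)], [np.float64(0.21), np.float64(0.14), 0, np.float64(-0.05)], [np.float64(0.22), np.float64(0.13), 0, np.float64(-0.05)], [np.float64(0.23), np.float64(0.12), 0, np.float64(-0.05)]]
```

```bash

python3 -m handwheel '[[-0.02,0.14,0,-0.09],[0.1,0.24,0,-0.05],[0.11,0.23,0,-0.05],[0.12,0.23,0,-0.05]]'|grep -E 'pos|force'
python3 -m handwheel '[[0.13,0.22,0,-0.05],[0.14,0.21,0,-0.05],[0.15,0.2,0,-0.05],[0.16,0.2,0,-0.05],[0,0,0,0]]'|grep -E 'pos|force'
python3 t.py LR -4.22 18
```

```text
eef_pos: [0.4702, -0.0823, 0.2734]
force: [-1.5, -3.1, 0.0]
eef_pos: [0.4758, -0.074, 0.273]
force: [-2.1, -3.8, -2.3]
t 23.15 pos cm [47.58 -7.4  27.3 ] yaw -2.649 F [-2.1 -3.8 -2.3] q [ 0.26  0.18 -0.58 -0.   -0.82 -1.33] w 0.0005
delta cm [0.05 0.02] dyaw [np.float64(-0.0)]
```

```bash

python3 -m handwheel '[[0.2,0.21,0,-0.05],[0.18,0.18,0,-0.05],[0,0,0,0]]'|grep -E 'pos|force'
python3 -m handwheel '[[0.19,0.17,0,-0.05],[0,0,0,0]]'|grep -E 'pos|force'
python3 -m handwheel '[[0.1,0.08,0,-0.025],[0,0,0,0]]'|grep -E 'pos|force'
python3 -m handwheel '[[0.1,0.08,0,-0.025],[0,0,0,0]]'|grep -E 'pos|force'
```

```text
eef_pos: [0.4794, -0.0701, 0.2729]
force: [-3.0, -4.1, -3.5]
eef_pos: [0.4813, -0.0684, 0.2729]
force: [-4.0, -3.5, -1.6]
eef_pos: [0.4821, -0.0677, 0.2729]
force: [-3.6, -2.9, -3.0]
eef_pos: [0.4831, -0.0669, 0.2729]
force: [-4.1, -2.9, -3.2]
```

```bash

python3 -m handwheel '[[0.1,0.075,0,-0.025],[0,0,0,0]]'|grep -E 'pos|force'
python3 -m handwheel '[[0.1,0.075,0,-0.025],[0,0,0,0]]'|grep -E 'pos|force'
python3 -m handwheel '[[0.1,0.07,0,-0.025],[0,0,0,0]]'|grep -E 'pos|force'
python3 t.py LR -4.48 18 -4.72 10
```

```text
eef_pos: [0.484, -0.0661, 0.2728]
force: [-4.0, -2.6, -3.5]
eef_pos: [0.4849, -0.0654, 0.2728]
force: [-4.3, -2.1, -3.1]
eef_pos: [0.4855, -0.0648, 0.2726]
force: [-5.9, -3.6, -2.8]
t 24.65 pos cm [48.55 -6.48 27.26] yaw -2.921 F [-5.9 -3.6 -2.8] q [ 0.27  0.19 -0.56 -0.   -0.82 -1.62] w 0.0005
delta cm [ 0.08 -0.03] dyaw [np.float64(0.012)]
arc [[np.float64(0.1), np.float64(0.07), 0, np.float64(-0.024)], [np.float64(0.1), np.float64(0.06), 0, np.float64(-0.024)], [np.float64(0.11), np.float64(0.06), 0, np.float64(-0.024)], [np.float64(0.11), np.float64(0.06), 0, np.float64(-0.024)], [np.float64(0.11), np.float64(0.06), 0, np.float64(-0.024)], [np.float64(0.11), np.float64(0.05), 0, np.float64(-0.024)], [np.float64(0.11), np.float64(0.05), 0, np.float64(-0.024)], [np.float64(0.11), np.float64(0.05), 0, np.float64(-0.024)], [np.float64(0.11), np.float64(0.05), 0, np.float64(-0.024)], [np.float64(0.12), np.float64(0.04), 0, np.float64(-0.024)]]
```

Rising; the stop is beginning.

```bash

python3 -m handwheel '[[0.1,0.06,0,-0.02],[0,0,0,0]]'|grep -E 'pos|force'
python3 -m handwheel '[[0.08,0.05,0,-0.02],[0,0,0,0]]'|grep -E 'pos|force'
```

```text
eef_pos: [0.486, -0.0643, 0.2724]
force: [-8.3, -3.4, -3.6]
eef_pos: [0.4862, -0.064, 0.2722]
force: [-10.4, -4.4, -1.2]
```

LR is home at θ≈-4.48 with 11 N. Retreat and flip the wrist for UR.

```bash
sed -i "s/'UR':-np.pi\/2,'LL':-3\*np.pi\/2/'UR':np.pi\/2,'LL':-np.pi\/2/" t.py
python3 -m handwheel '[[-1.5,-0.4,0,0],[-1.5,-0.4,0,0],[0,0,3,0.1],[0,0,4,0.15],[0,0,0,0.15],[1,-2,0,0.15],[1,-2,0,0.15],[1,-2,0,0.15],[1,-2,0,0.15],[2,-1,0,0.15],[2,-1,0,0.15],[2,-1,0,0.15],[2,0,0,0.15],[2,0,0,0.15],[1,0,0,0.15],[0,0,0,0.15],[0,0,0,0.15],[0,0,0,0.15],[0,0,0,0.15]]'|grep -E 'pos|rot|force'
python3 t.py UR -1.959 30
python3 look.py top5.png
```

```text
eef_pos: [0.6086, -0.1811, 0.3446]
ee_rot: [-3.14, -0.003, -0.455]
force: [-0.2, 0.1, 0.0]
t 26.95 pos cm [ 60.86 -18.11  34.46] yaw -0.455 F [-0.2  0.1  0. ] q [ 0.02  0.34 -0.16 -0.   -1.07  1.1 ] w 0.0005
delta cm [0.29 0.45] dyaw [np.float64(0.067)]
UL 51 r 0.062 th -1.254
UR 182 r 0.019 th -0.758
LL 133 r 0.058 th -1.957
LR 92 r 0.051 th 2.276
```

View pics/top5.png

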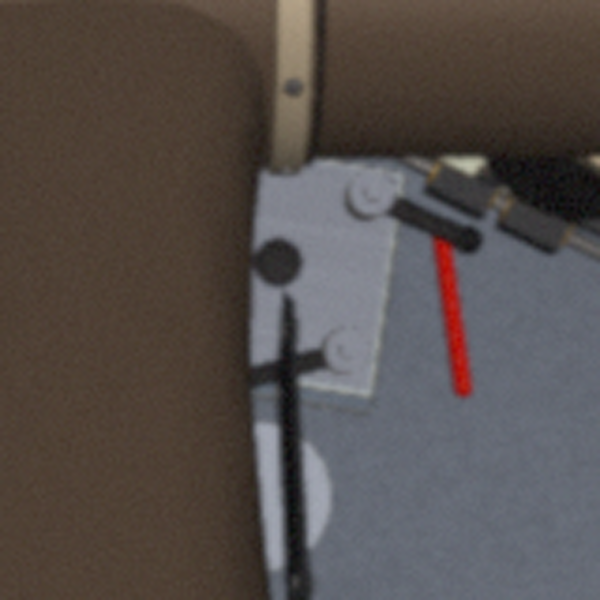

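LR now points left, from (347,352) towards (255,375), and UR is unchanged at (466,238). Descend beside UR.

```bash

python3 -m handwheel '[[0.3,0.45,0,0.065],[0,0,-3.5,0],[0,0,-3.5,0],[-0.4,0.16,0,0],[-0.4,0.16,0,0],[0,0,0,0]]'|grep -E 'pos|force'
python3 -m handwheel '[[-0.2,0.08,0,0],[0,0,0,0]]'|grep -E 'pos|force'
python3 -m handwheel '[[-0.2,0.08,0,0],[-0.2,0.08,0,0],[0,0,0,0]]'|grep -E 'pos|force'
python3 t.py UR -2.0 18 -2.80 16
```

```text
eef_pos: [0.604, -0.1735, 0.276]
force: [-0.7, 1.0, 1.2]
eef_pos: [0.6023, -0.1728, 0.2755]
force: [0.9, -0.5, 0.4]
eef_pos: [0.5984, -0.1714, 0.2746]
force: [3.4, -2.5, 3.4]
t 28.1 pos cm [ 59.84 -17.14  27.46] yaw -0.398 F [ 3.4 -2.5  3.4] q [ 0.03  0.38 -0.27  0.   -0.91  1.14] w 0.0004
delta cm [-0.01 -0.06] dyaw [np.float64(-0.032)]
arc [[np.float64(-0.26), np.float64(0.02), 0, np.float64(-0.05)], [np.float64(-0.25), np.float64(0.04), 0, np.float64(-0.05)], [np.float64(-0.25), np.float64(0.05), 0, np.float64(-0.05)], [np.float64(-0.25), np.float64(0.06), 0, np.float64(-0.05)], [np.float64(-0.25), np.float64(0.07), 0, np.float64(-0.05)], [np.float64(-0.24), np.float64(0.09), 0, np.float64(-0.05)], [np.float64(-0.24), np.float64(0.1), 0, np.float64(-0.05)], [np.float64(-0.23), np.float64(0.11), 0, np.float64(-0.05)], [np.float64(-0.23), np.float64(0.12), 0, np.float64(-0.05)], [np.float64(-0.22), np.float64(0.13), 0, np.float64(-0.05)], [np.float64(-0.21), np.float64(0.14), 0, np.float64(-0.05)], [np.float64(-0.2), np.float64(0.15), 0, np.float64(-0.05)], [np.float64(-0.2), np.float64(0.16), 0, np.float64(-0.05)], [np.float64(-0.19), np.float64(0.17), 0, np.float64(-0.05)], [np.float64(-0.18), np.float64(0.18), 0, np.float64(-0.05)], [np.float64(-0.17), np.float64(0.19), 0, np.float64(-0.05)]]
```

```bash

python3 -m handwheel '[[-0.26,-0.02,0,-0.07],[-0.25,0.02,0,-0.06],[-0.25,0.04,0,-0.05],[-0.25,0.06,0,-0.05]]'|grep -E 'pos|force'
python3 -m handwheel '[[-0.25,0.07,0,-0.05],[-0.24,0.09,0,-0.05],[-0.24,0.1,0,-0.05],[-0.23,0.11,0,-0.05],[0,0,0,0]]'|grep -E 'pos|force'
python3 t.py UR -2.4 18
```

```text
eef_pos: [0.5881, -0.17, 0.2737]
force: [3.4, 0.2, -1.3]
eef_pos: [0.5781, -0.1663, 0.2734]
force: [3.6, -1.4, -0.1]
t 29.0 pos cm [ 57.81 -16.63  27.34] yaw -0.829 F [ 3.6 -1.4 -0.1] q [ 0.04  0.35 -0.32 -0.   -0.9   0.7 ] w 0.0004
delta cm [ 0.06 -0.02] dyaw [np.float64(-0.001)]
```

```bash

python3 -m handwheel '[[-0.2,0.11,0,-0.05],[-0.22,0.13,0,-0.05],[0,0,0,0]]'|grep -E 'pos|force'
python3 -m handwheel '[[-0.11,0.07,0,-0.025],[0,0,0,0]]'|grep -E 'pos|force'
python3 -m handwheel '[[-0.1,0.07,0,-0.025],[0,0,0,0]]'|grep -E 'pos|force'
python3 -m handwheel '[[-0.1,0.07,0,-0.025],[0,0,0,0]]'|grep -E 'pos|force'
```

```text
eef_pos: [0.5738, -0.1641, 0.2734]
force: [1.2, -1.1, -1.2]
eef_pos: [0.5728, -0.1635, 0.2735]
force: [2.5, -0.6, -1.6]
eef_pos: [0.5718, -0.1628, 0.2736]
force: [3.6, -1.7, -1.6]
eef_pos: [0.5707, -0.162, 0.2737]
force: [2.5, -2.0, -2.0]
```

```bash

python3 -m handwheel '[[-0.1,0.07,0,-0.025],[0,0,0,0]]'|grep -E 'pos|force'
python3 -m handwheel '[[-0.1,0.075,0,-0.025],[0,0,0,0]]'|grep -E 'pos|force'
python3 -m handwheel '[[-0.1,0.075,0,-0.025],[0,0,0,0]]'|grep -E 'pos|force'
python3 t.py UR -2.65 18 -2.89 10
```

```text
eef_pos: [0.5697, -0.1613, 0.2737]
force: [4.4, -1.9, -2.2]
eef_pos: [0.5688, -0.1606, 0.2737]
force: [2.9, -2.1, -2.1]
eef_pos: [0.5679, -0.1599, 0.2738]
force: [3.6, -3.8, -2.0]
t 30.5 pos cm [ 56.79 -15.99  27.38] yaw -1.079 F [ 3.6 -3.8 -2. ] q [ 0.06  0.34 -0.35  0.   -0.89  0.43] w 0.0004
delta cm [0.01 0.06] dyaw [np.float64(-0.0)]
arc [[np.float64(-0.09), np.float64(0.08), 0, np.float64(-0.024)], [np.float64(-0.09), np.float64(0.08), 0, np.float64(-0.024)], [np.float64(-0.09), np.float64(0.09), 0, np.float64(-0.024)], [np.float64(-0.09), np.float64(0.09), 0, np.float64(-0.024)], [np.float64(-0.08), np.float64(0.09), 0, np.float64(-0.024)], [np.float64(-0.08), np.float64(0.09), 0, np.float64(-0.024)], [np.float64(-0.08), np.float64(0.09), 0, np.float64(-0.024)], [np.float64(-0.08), np.float64(0.1), 0, np.float64(-0.024)], [np.float64(-0.07), np.float64(0.1), 0, np.float64(-0.024)], [np.float64(-0.07), np.float64(0.1), 0, np.float64(-0.024)]]
```

```bash

python3 -m handwheel '[[-0.09,0.09,0,-0.024],[0,0,0,0]]'|grep -E 'pos|force'
python3 -m handwheel '[[-0.09,0.09,0,-0.024],[0,0,0,0]]'|grep -E 'pos|force'
python3 -m handwheel '[[-0.09,0.09,0,-0.024],[0,0,0,0]]'|grep -E 'pos|force'
```

```text
eef_pos: [0.5674, -0.1594, 0.274]
force: [5.0, -6.1, -2.9]
eef_pos: [0.5668, -0.1589, 0.2742]
force: [5.8, -9.3, -4.9]
eef_pos: [0.5662, -0.1584, 0.2744]
force: [8.5, -11.6, -5.4]
```

UR is home, with a sharp rise to 14 N at θ≈-2.66. Retreat, then LL.

```bash

python3 -m handwheel '[[0.8,-1.4,0,0],[0.8,-1.4,0,0],[0,0,3.5,0.1],[0,0,3.5,0.1],[-0.7,3.6,0,0.12],[-0.7,3.6,0,0.12],[-1.2,3.6,0,0.12],[-1.2,3.6,0,0.12],[-1.2,3.6,0,0.12],[-1.2,3.6,0,0.06],[-0.8,0,0,0],[0,0,0,0]]'|grep -E 'pos|force|rot'
python3 t.py LL 1.281 30
```

```text
eef_pos: [0.5105, 0.0312, 0.3437]
ee_rot: [3.141, 0.001, -0.289]
force: [1.4, 0.0, 0.6]
t 32.3 pos cm [51.05  3.12 34.37] yaw -0.289 F [1.4 0.  0.6] q [ 0.45  0.14 -0.43 -0.   -1.    0.84] w 0.0004
delta cm [0.26 0.28] dyaw [np.float64(-0.001)]
```

```bash

python3 -m handwheel '[[0,0.3,0,0],[0,0,-3.5,0],[0,0,-3.5,0],[0.4,-0.1,0,0],[0.5,-0.15,0,0],[0.2,-0.05,0,0],[0,0,0,0]]'|grep -E 'pos|force'
python3 -m handwheel '[[0.2,-0.06,0,0],[0,0,0,0]]'|grep -E 'pos|force'
python3 -m handwheel '[[0.2,-0.06,0,0],[0,0,0,0]]'|grep -E 'pos|force'
python3 t.py LL 1.24 18 .44 16
```

```text
eef_pos: [0.5231, 0.0306, 0.275]
force: [0.1, 0.6, -0.9]
eef_pos: [0.5243, 0.0303, 0.2744]
force: [-1.1, 1.4, 1.3]
eef_pos: [0.5263, 0.0298, 0.274]
force: [-1.5, 1.6, 1.7]
t 33.4 pos cm [52.63  2.98 27.4 ] yaw -0.289 F [-1.5  1.6  1.7] q [ 0.43  0.24 -0.49 -0.   -0.84  0.85] w 0.0007
delta cm [0.04 0.08] dyaw [np.float64(-0.041)]
arc [[np.float64(0.26), np.float64(0.0), 0, np.float64(-0.05)], [np.float64(0.26), np.float64(-0.01), 0, np.float64(-0.05)], [np.float64(0.26), np.float64(-0.02), 0, np.float64(-0.05)], [np.float64(0.25), np.float64(-0.04), 0, np.float64(-0.05)], [np.float64(0.25), np.float64(-0.05), 0, np.float64(-0.05)], [np.float64(0.25), np.float64(-0.06), 0, np.float64(-0.05)], [np.float64(0.25), np.float64(-0.08), 0, np.float64(-0.05)], [np.float64(0.24), np.float64(-0.09), 0, np.float64(-0.05)], [np.float64(0.24), np.float64(-0.1), 0, np.float64(-0.05)], [np.float64(0.23), np.float64(-0.11), 0, np.float64(-0.05)], [np.float64(0.23), np.float64(-0.12), 0, np.float64(-0.05)], [np.float64(0.22), np.float64(-0.13), 0, np.float64(-0.05)], [np.float64(0.21), np.float64(-0.14), 0, np.float64(-0.05)], [np.float64(0.2), np.float64(-0.15), 0, np.float64(-0.05)], [np.float64(0.2), np.float64(-0.16), 0, np.float64(-0.05)], [np.float64(0.19), np.float64(-0.17), 0, np.float64(-0.05)]]
```

```bash

python3 -m handwheel '[[0.28,0.04,0,-0.07],[0.27,0.03,0,-0.06],[0.26,-0.02,0,-0.06],[0.25,-0.04,0,-0.05]]'|grep -E 'pos|force'
python3 -m handwheel '[[0.25,-0.05,0,-0.05],[0.25,-0.06,0,-0.05],[0.25,-0.08,0,-0.05],[0.24,-0.09,0,-0.05],[0,0,0,0]]'|grep -E 'pos|force'
python3 t.py LL .84 18
```

```text
eef_pos: [0.5366, 0.03, 0.2735]
force: [-1.8, 3.1, -0.5]
eef_pos: [0.5467, 0.0272, 0.2733]
force: [-1.3, 2.7, -0.9]
t 34.3 pos cm [54.67  2.72 27.33] yaw -0.73 F [-1.3  2.7 -0.9] q [ 0.41  0.27 -0.44 -0.   -0.85  0.43] w 0.0004
delta cm [-0.   -0.01] dyaw [np.float64(-0.0)]
```

```bash

python3 -m handwheel '[[0.24,-0.1,0,-0.05],[0.23,-0.11,0,-0.05],[0,0,0,0]]'|grep -E 'pos|force'
python3 -m handwheel '[[0.11,-0.06,0,-0.025],[0,0,0,0]]'|grep -E 'pos|force'
python3 -m handwheel '[[0.11,-0.06,0,-0.025],[0,0,0,0]]'|grep -E 'pos|force'
python3 -m handwheel '[[0.11,-0.065,0,-0.025],[0,0,0,0]]'|grep -E 'pos|force'
```

```text
eef_pos: [0.5514, 0.025, 0.2734]
force: [0.3, 2.9, -2.1]
eef_pos: [0.5524, 0.0243, 0.2736]
force: [-1.0, 3.1, -2.4]
eef_pos: [0.5536, 0.0236, 0.2736]
force: [-1.3, 3.3, -2.3]
eef_pos: [0.5547, 0.0229, 0.2737]
force: [-1.4, 2.7, -1.9]
```

```bash

python3 -m handwheel '[[0.11,-0.065,0,-0.025],[0,0,0,0]]'|grep -E 'pos|force'
python3 -m handwheel '[[0.1,-0.07,0,-0.025],[0,0,0,0]]'|grep -E 'pos|force'
python3 -m handwheel '[[0.1,-0.07,0,-0.025],[0,0,0,0]]'|grep -E 'pos|force'
python3 t.py LL .59 18
```

```text
eef_pos: [0.5558, 0.0223, 0.2736]
force: [-0.7, 2.2, -2.0]
eef_pos: [0.5568, 0.0216, 0.2736]
force: [-0.1, 2.7, -1.8]
eef_pos: [0.5579, 0.0209, 0.2737]
force: [0.4, 3.6, -1.9]
t 35.8 pos cm [55.79  2.09 27.37] yaw -0.981 F [ 0.4  3.6 -1.9] q [ 0.39  0.29 -0.42  0.   -0.86  0.2 ] w 0.0002
delta cm [0.01 0.02] dyaw [np.float64(0.0)]
```

```bash

python3 -m handwheel '[[0.1,-0.07,0,-0.025],[0,0,0,0]]'|grep -E 'pos|force'
python3 -m handwheel '[[0.1,-0.075,0,-0.025],[0,0,0,0]]'|grep -E 'pos|force'
python3 -m handwheel '[[0.1,-0.075,0,-0.025],[0,0,0,0]]'|grep -E 'pos|force'
python3 -m handwheel '[[0.1,-0.08,0,-0.025],[0,0,0,0]]'|grep -E 'pos|force'
```

```text
eef_pos: [0.5589, 0.0202, 0.2737]
force: [-0.8, 4.2, -1.1]
eef_pos: [0.5599, 0.0195, 0.2737]
force: [-1.0, 3.8, -2.0]
eef_pos: [0.5609, 0.0187, 0.2737]
force: [0.0, 3.9, -1.9]
eef_pos: [0.5619, 0.0179, 0.2736]
force: [0.4, 4.4, -2.8]
```

```bash

python3 -m handwheel '[[0.1,-0.08,0,-0.025],[0,0,0,0]]'|grep -E 'pos|force'
python3 -m handwheel '[[0.095,-0.08,0,-0.025],[0,0,0,0]]'|grep -E 'pos|force'
python3 -m handwheel '[[0.09,-0.085,0,-0.025],[0,0,0,0]]'|grep -E 'pos|force'
python3 t.py LL .42 18
```

```text
eef_pos: [0.5628, 0.0171, 0.2736]
force: [-1.4, 4.3, -2.3]
eef_pos: [0.5637, 0.0164, 0.2736]
force: [-0.8, 5.7, -1.9]
eef_pos: [0.5644, 0.0159, 0.2735]
force: [-2.6, 8.5, -2.0]
t 37.2 pos cm [56.44  1.59 27.35] yaw -1.156 F [-2.6  8.5 -2. ] q [ 0.37  0.3  -0.4  -0.   -0.87  0.04] w 0.0001
delta cm [ 0.02 -0.05] dyaw [np.float64(0.005)]
```

```bash

python3 -m handwheel '[[0.09,-0.085,0,-0.02],[0,0,0,0]]'|grep -E 'pos|force'
python3 -m handwheel '[[0.04,-0.04,0,0],[0,0,0,0]]'|grep -E 'pos|force'
```

```text
eef_pos: [0.565, 0.0155, 0.2734]
force: [-4.8, 12.6, -0.6]
eef_pos: [0.5652, 0.0152, 0.2733]
force: [-5.1, 12.3, -1.0]
```

LL is home with 13 N. Retreat clear of everything and check.

```bash

python3 -m handwheel '[[-0.7,1.5,0,0],[-0.7,1.5,0,0],[0,1,4,0],[0,4,3,0],[-1,4,0,0],[-1,4,0,0],[-1,4,0,0],[-1,4,0,0],[0,4,0,0],[0,0,0,0]]'|grep -E 'pos|force|rot'
python3 look.py top6.png
python3 - <<'E'
from h import *
f=grab('scene'); im=cv2.cvtColor(f['image'],cv2.COLOR_RGB2BGR)
cv2.imwrite('pics/sc6.png',cv2.resize(im[190:300,230:370],None,fx=5,fy=5,interpolation=cv2.INTER_CUBIC))
g=dict(np.load('last_top.npz'))
P=[pdepth(g,u,v) for u in range(326,362,2) for v in range(240,272,2) if np.hypot(u-344,v-254)>9]
P=np.array([p for p in P if .06<p[2]<.1]); A=np.c_[P[:,:2]-[.565,-.07],np.ones(len(P))]
c=np.linalg.lstsq(A,P[:,2],rcond=None)[0]; print('lid plane slope, z',c.round(4),'n',len(P))
E
```

```text
eef_pos: [0.5121, 0.2977, 0.3441]
ee_rot: [-3.14, -0.001, -1.172]
force: [0.1, -0.2, 0.4]
UL 157 r 0.023 th 2.975
UR 154 r 0.023 th 1.453
LL 127 r 0.02 th -1.01
LR 156 r 0.027 th -0.105
lid plane slope, z [0.0023 0.0014 0.0866] n 218
```

View pics/top6.png

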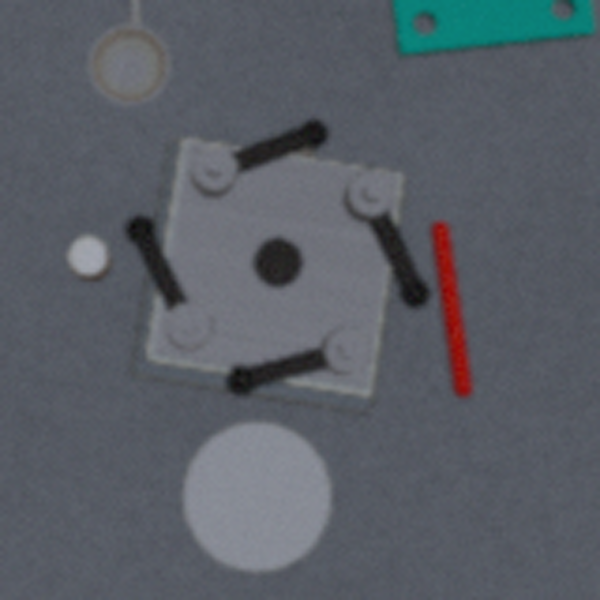

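View pics/sc6.png

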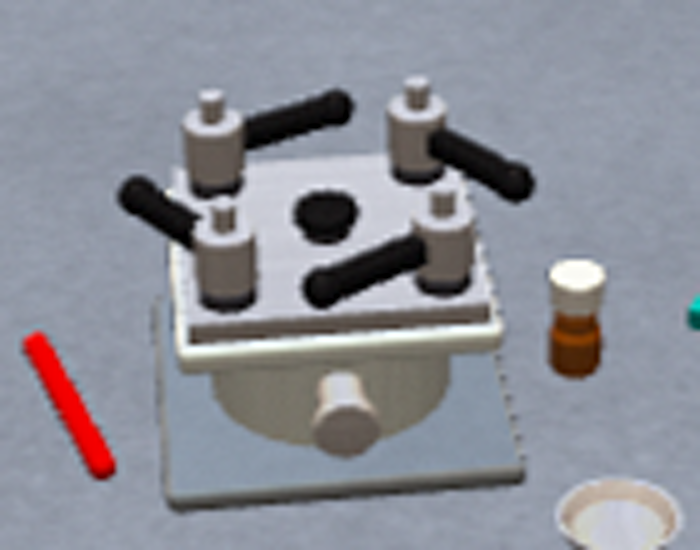

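```bash
python3 - <<'E'
from h import *
a=[]
for i in range(5):
    g=grab('top'); a.append([pdepth(g,330,255)[2],pdepth(g,344,240)[2]]+[float(pdepth(g,u,v)[2]) for u,v in((330,262),(356,262),(356,250))])
print(np.mean(a,0).round(4),np.std(a,0).round(4))
# stud tip vs hub top heights around each hub
H={'UL':(.6151,-.0338),'UR':(.6019,-.1208),'LL':(.5281,-.0206),'LR':(.5149,-.1076)}
for k,(x,y) in H.items():
    z=[]
    for dx in np.arange(-.011,.0111,.002):
        for dy in np.arange(-.011,.0111,.002):
            if .0075<np.hypot(dx,dy)<.0105:
                u,v=proj(g,[x+dx,y+dy,.122]); z.append(pdepth(g,round(u),round(v))[2])
    print(k,'hub top median',np.median(z).round(4))
E
```

```text
[0.0889 0.0878 0.0884 0.0872 0.0858] [0.0005 0.0021 0.001  0.0009 0.0006]
UL hub top median 0.1204
UR hub top median 0.1212
LL hub top median 0.1202
LR hub top median 0.1199
```

```bash
python3 - <<'E'
from station import arm
print(arm.job_done(), arm.get_state()['t'])
E
```

```text
the job is handed in; nothing more can be done
the job is handed in; nothing more can be done
```

The chamber is closed and the job is handed in: all four handles were pushed clockwise with shut fingers, in two rounds of cross order (UL, LR, UR, LL as seen in the top view).

- **Round one:** top-view angles put the four turns at 0.66 (UL), 0.70 (LR), 0.71 (UR) and 0.67 rad (LL).
- **Round two:** each handle went on until the force rose sharply from about 4–6 N. The peak readings were about 17 N (UL, the coarsest stop), 11 N (LR), 15 N (UR) and 13 N (LL), all under the 20 N limit. The total swings of 1.38 to 1.5 rad fit a full swing of 1.6 rad, given the 0 to 0.3 rad start.
- **Lid and hubs:** a fit to the last depth picture put the lid at 86.6 mm with a slope of 0.003 rad. The hub tops agree to within about 1.3 mm.
- **Bystanders and arm:** the vial, petri dish, marker and spoon looked unmoved in the last views. I did not check the flask, dropper, slide box and beaker again after the first pictures. The arm stands clear with about zero force, and the clock was a little under 40 s at hand-in.

**Weak check:** the depth camera is too coarse to confirm the lid height. Single lid points scattered from 85.8 to 88.9 mm, about the size of the margin to the 86.8 mm limit. "Home" therefore rests mainly on the felt stops and the handle angles.

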